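# Find the full grease pot by its weight

### The arm

A 6-joint arm with a two-finger parallel gripper is mounted at the origin on a cart in front of the work surface, level with it; the furniture and walls round the work are solid. World frame = base frame: x ahead of the robot, y to its left, z up, the work surface at z = 0. Lengths are in m, angles in rad, forces in N, time in s.
With the tool pointing down it reaches from about 0.35 to 0.775 m from the base axis. Payload 7.3 kg.
Tool frame: the origin (TCP) lies between the finger pads; the fingertips stand robot.tcp_to_tips ahead of it and the grasp point (between the pads) lies 2 mm behind it (robot.tcp_to_tips is the distance from the TCP to the fingertips, in m); y points along the fingers, x is the direction in which the jaws open and shut, and the axes are right-handed (so a half turn about y gives the same grasp; the last joint's range is limited). The gripper opens to 92 mm and grips with 3 to 60 N. Pads are 19 mm wide; open, the fingers measure 130 mm over their backs; the gripper's body (75 mm by 190 mm) begins 47 mm behind the grasp point.
Start: joints at [1.163, 0.342, 1.524, -0, 1.275, -0.146], TCP at [0.136, 0.507, 0.218] pointing down, gripper open.
Joint ranges: [-2.53, 2.53], [-0.77, 2.02], [0.04, 2.7], [-1, 4.14], [0.28, 2.66], [-3.11, 3.11]. Speed limits (rad/s): [2.57, 2.57, 3.14, 3.14, 3.14, 3.14].

### API

Orientations are given as [roll, pitch, yaw] about the fixed x, y, z axes, in that order (R = Rz(yaw) Ry(pitch) Rx(roll)).
In Python, from cell import status, read_camera, get_calibration, robot gives the robot as it stands.
- The arm moves only by the shell command python3 -m creep 'ROWS' [FORCE]. ROWS is JSON, a list of rows, each an object of numbers: "dx", "dy", "dz": the shift along the tool's x, y, z in m; "rx", "ry", "rz": the turn, a rotation vector about the tool's x, y, z in rad; "gripper": the opening, from 0 (shut) to 1 (fully open). A call has 1 to 20 rows; each row is the pose to reach, as a shift and turn from the pose commanded when the call began, along the tool's axes at that moment; what a row does not reach only later rows make up. A row lasts 1/8 s, in which the tool goes at most 62.5 mm and 10.7 degrees, less where a joint would pass 70% of its speed; a pose out of reach is approached as far as the arm can. A call with a gripper value outside its range is refused whole. The fingers move at their own pace and stop on an object; FORCE is the grip in N (left out, the last holds). Time passes only in rows, so rows that repeat a pose let the fingers close. It gives the time, the measured TCP pose, the force and the opening at its end, in the units of the state.
- status.observe(): the state, without advancing time (a new reading comes with each control period).
- read_camera(name): name is "scene" or "top"; returns (picture, depth): 384x512x3 uint8, red, green, blue; 384x512 float32, m along the optical axis (not along the pixel's ray), 0 where there is no reading.
- get_calibration(name): a dict with "fx", "fy", "cx", "cy" (pixels), "xyz" and "rotation" of the camera in the world. Camera axes: x right, y down, z forward; pixel columns grow to the right and rows downward; lengths in m; the calibration is good to about 2 mm. A picture is of the moment at which its call begins. get_calibration takes no time and is no camera call.
- robot.hand_in(): hands the job in, once; it reports no verdict.
The state is a dict: "time": time; "qpos": joint angles; "qvel": joint speeds; "joint_efforts": joint torques, N m; "tool_pos": TCP position; "tool_rot": TCP orientation; "contact_force": force on the tool from outside, world axes, zero at the start; "torque": the same for the moment, N m; "opening": finger opening in m.
Only numpy, scipy, OpenCV 4.12 (cv2) and the standard library are available. Lean on these libraries where they do the work, as an engineer would, in place of code of your own. Each camera call takes 0.05 s, during which the arm holds its last target.

### The job

Push the keeper bar of the pot rack away from you by its knob until it stops, so that the three grease pots come free. Heft the pots one at a time from left to right, lifting each a few centimetres clear and standing it back in its own bay before the next. Finish while holding up the heaviest, upright and still, at least 15 cm above the rack floor, the other two standing in their bays; knock no pot over and leave the other things on the bench alone.

Things in the scene. Friction and masses are not known exactly. Their poses are not given: they have to be found in the camera images.
- rack: low aluminium tray, fixed, 104 mm in its x, with two dark steel rails along its x at y = +-186 mm (22 mm high, x = -83 to +153 mm; end blocks 44 mm high, 24 mm wide) that carry the keeper bar. Origin on the bench under the tray's middle; x points away from the robot (within 0.25 rad), y to the left, z up
- rack_mid (a point): middle of the rack's floor, whose top is 4 mm above the bench; axes as the rack's. Three bays in a row, centred at y = +110 (left), 0 and -110 mm, each 107 mm wide (y) and 98 mm deep (x), with thin walls whose tops are 14 mm above the bench. One pot stands in each bay, up to 10 mm off its centre in x and y
- keeper_bar (a joint): travel of the keeper bar in m along the rack's +x: 0 at the near stop, 0.135 at the far stop, where it shall stay. A flat steel bar 28 mm wide across the rack, underside 102 mm, top 112 mm above the bench, with upright ends on the rails; it starts over the pots' lids, 0 to 0.03 m along; at the far stop it is well behind them. About 3 N of friction; stays where left
- keeper_knob (a point): black round knob in the middle of the keeper bar, an upright cylinder 24 mm in diameter, top 154 mm above the bench. This point lies on its axis 137 mm above the bench (25 mm above the bar's top), the height to grip; axes as the rack's
- pot_a_center (a point): closed grease pot: white round jar, 91 mm tall, 56 mm in diameter up to 74 mm, fixed black lid of 52 mm above. The three look alike and stand in any order; two are nearly used up (about 0.2 kg each), one is full (about 0.55 kg). This point lies on its axis half-way up, 45.5 mm above its underside; z along its axis, up
- pot_b_center (a point): closed grease pot: white round jar, 91 mm tall, 56 mm in diameter up to 74 mm, fixed black lid of 52 mm above. The three look alike and stand in any order; two are nearly used up (about 0.2 kg each), one is full (about 0.55 kg). This point lies on its axis half-way up, 45.5 mm above its underside; z along its axis, up
- pot_c_center (a point): closed grease pot: white round jar, 91 mm tall, 56 mm in diameter up to 74 mm, fixed black lid of 52 mm above. The three look alike and stand in any order; two are nearly used up (about 0.2 kg each), one is full (about 0.55 kg). This point lies on its axis half-way up, 45.5 mm above its underside; z along its axis, up
- pot_a: the pot of pot_a_center; origin at the centre of its underside
- pot_b: the pot of pot_b_center; origin at the centre of its underside
- pot_c: the pot of pot_c_center; origin at the centre of its underside
- pedal: bystander: a black bicycle pedal, 67 x 120 x 23 mm, lying at the left; origin under its centre
- tape_roll: bystander: a roll of black tape, 66 mm in diameter, 19 mm high, at the left; origin under its centre
- brush: bystander: a brush with a wooden handle, 24 x 165 x 34 mm, lying at the right; origin under its centre
Not all that is in view belongs to the job. Leave any brown look-alike of the pot_a alone. What is shaped like the pot_c but yellow is not meant.

How it is judged:
By the outcome, as a careful person would: the job done as asked, in the order asked, and still so for the second after the job is handed in, while the arm keeps its last pose, push and grip.
It also fails if it takes over 72 s, if anything falls off the work surface, if the arm or the gripper's body presses on something with over 40 N, if the wrist force passes 120 N, or if a joint passes its speed limit or range.

## Working session

There is one attempt and no reset: what is moved stays moved. The work goes in short steps, Python scripts to look and compute and a shell command to move; the robot and the scene stay as the last step left them, time stands still between calls to the robot, and variables do not carry over. Pictures are saved under pics/ and viewed, and the job is handed in when it is done.

```bash
ls; mkdir -p pics; python3 - <<'E'
from cell import status, read_camera, get_calibration, robot
import cv2,numpy as np
print(status.observe(), robot.tcp_to_tips)
for n in("scene","top"):
    p,d=read_camera(n); np.savez(f"{n}0.npz",p=p,d=d); cv2.imwrite(f"pics/{n}0.png",p[:,:,::-1]); print(get_calibration(n))
E
```

```text
pics
{'time': 0.0, 'qpos': array([ 1.16299288e+00,  3.42732262e-01,  1.52503646e+00,  1.74236896e-05,
        1.27540424e+00, -1.46015650e-01]), 'qvel': array([ 0.00016564, -0.00088026,  0.00097096,  0.00231997, -0.00280252,
        0.00072231]), 'joint_efforts': array([-2.71343903e-03, -4.31224930e+01, -2.44216508e+01,  7.15126027e-02,
        5.58308023e-02, -1.36696153e-04]), 'tool_pos': array([0.13568264, 0.50671816, 0.21773324]), 'tool_rot': array([-1.57054991e+00,  1.56107274e-03,  1.30900364e+00]), 'contact_force': array([-0.01765287,  0.02678907,  0.59965376]), 'torque': array([-0.0295899 ,  0.00019877, -0.02833222]), 'opening': 0.09196912734464995} 0.017
{'fx': 478.5876014425478, 'fy': 478.5876014425478, 'cx': 244.9139192697943, 'cy': 185.63344761999502, 'xyz': array([-0.004249  ,  0.83763369,  1.34570694]), 'rotation': array([-2.4696879 ,  0.00822773, -2.63399467])}
{'fx': 394.11002291899615, 'fy': 394.11002291899615, 'cx': 255.14587287690995, 'cy': 191.0272787606633, 'xyz': array([0.35256382, 0.00269307, 1.72223124]), 'rotation': array([-3.06703615, -0.00613085, -1.58034247])}
```

```bash
sleep 0; ls pics
```

```text
scene0.png
top0.png
```

View pics/scene0.png

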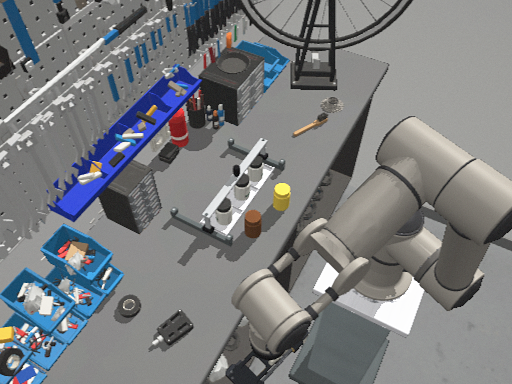

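View pics/top0.png

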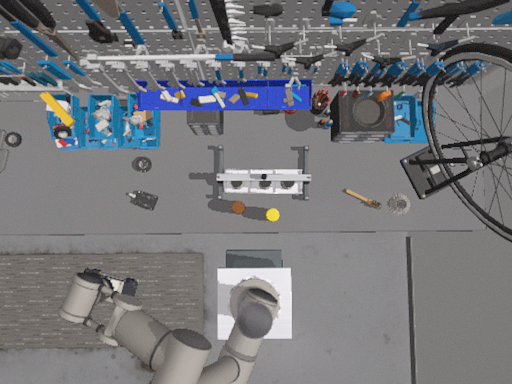

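Scene view: the rack is at about (240,190), with brown (253,223) and yellow (282,196) look-alikes on its robot side. Top view: bar at row ~177, knob at (264,177), rails at columns ~221 and 306. Next I enlarge and measure.

```bash
cat > h.py <<'E'
import numpy as np,cv2
from scipy.spatial.transform import Rotation as R
from cell import get_calibration, read_camera, status
def cloud(n,d):
    c=get_calibration(n); v,u=np.mgrid[:384,:512]
    P=np.stack([(u-c['cx'])/c['fx']*d,(v-c['cy'])/c['fy']*d,d],-1)
    return P@R.from_euler('xyz',c['rotation']).as_matrix().T+c['xyz']
def proj(n,X):
    c=get_calibration(n); p=(np.asarray(X)-c['xyz'])@R.from_euler('xyz',c['rotation']).as_matrix()
    return np.stack([c['cx']+c['fx']*p[...,0]/p[...,2],c['cy']+c['fy']*p[...,1]/p[...,2]],-1)
E
python3 - <<'E'
from h import *
for n,(a,b,c,e) in {"scene":(120,270,160,320),"top":(135,230,205,325)}.items():
    z=np.load(f"{n}0.npz"); p=z['p'][a:b,c:e]; cv2.imwrite(f"pics/{n}c.png",cv2.resize(p[:,:,::-1],None,fx=4 if n=="scene" else 6,fy=4 if n=="scene" else 6,interpolation=cv2.INTER_CUBIC)[:600])
z=np.load("top0.npz"); X=cloud("top",z['d']); 
for v in range(145,212,3):
    print(v,[tuple(int(round(k*1000)) for k in X[v,u]) for u in (222,235,250,264,280,292,306)])
E
```

```text
145 [(687, 136, -3), (687, 78, -4), (684, 12, 6), (685, -50, -1), (684, -121, 3), (684, -174, -2), (684, -236, -2)]
148 [(665, 132, 41), (672, 78, 1), (673, 12, -5), (671, -50, 1), (671, -121, 0), (672, -175, -7), (661, -229, 46)]
151 [(656, 134, 18), (659, 78, 1), (659, 12, -4), (658, -50, -1), (657, -120, 4), (658, -174, -5), (653, -233, 21)]
154 [(642, 134, 22), (645, 78, 4), (645, 12, -2), (645, -50, -5), (645, -121, -3), (644, -174, -2), (640, -233, 17)]
157 [(630, 134, 20), (633, 79, -5), (633, 12, -5), (631, -50, 2), (631, -120, -2), (630, -173, -1), (625, -231, 26)]
160 [(616, 134, 23), (620, 79, -5), (619, 12, -3), (619, -50, -5), (617, -120, 2), (618, -174, -8), (614, -233, 14)]
163 [(604, 135, 13), (605, 78, 2), (606, 12, -3), (605, -49, -5), (605, -120, -9), (603, -173, 0), (600, -232, 20)]
166 [(591, 135, 15), (592, 79, 0), (592, 13, 0), (592, -49, -4), (590, -119, 5), (591, -173, -4), (586, -230, 29)]
169 [(577, 135, 16), (580, 79, -8), (579, 13, -1), (579, -49, -5), (577, -120, -1), (577, -172, -2), (574, -232, 17)]
172 [(563, 134, 24), (566, 79, -5), (565, 13, 1), (56
[... 893 characters left out ...]
1)]
196 [(458, 133, 46), (460, 79, 1), (460, 14, -3), (459, -48, -6), (458, -118, -2), (458, -170, 1), (454, -224, 53)]
199 [(446, 133, 35), (447, 79, -3), (446, 14, -3), (446, -47, 2), (445, -118, 0), (445, -171, -11), (442, -227, 33)]
202 [(435, 137, -6), (429, 75, 92), (433, 14, -5), (433, -47, 3), (432, -118, -3), (432, -170, -6), (431, -231, 0)]
205 [(421, 137, -4), (417, 76, 88), (420, 14, -4), (420, -47, -2), (419, -118, -8), (418, -170, -1), (418, -230, 5)]
208 [(408, 136, 1), (405, 76, 87), (407, 14, -3), (406, -47, 0), (406, -117, -1), (405, -169, 5), (405, -231, 0)]
211 [(395, 137, -7), (392, 76, 83), (394, 14, -6), (393, -47, -2), (393, -117, -2), (392, -170, -6), (391, -229, 9)]
```

View pics/topc.png

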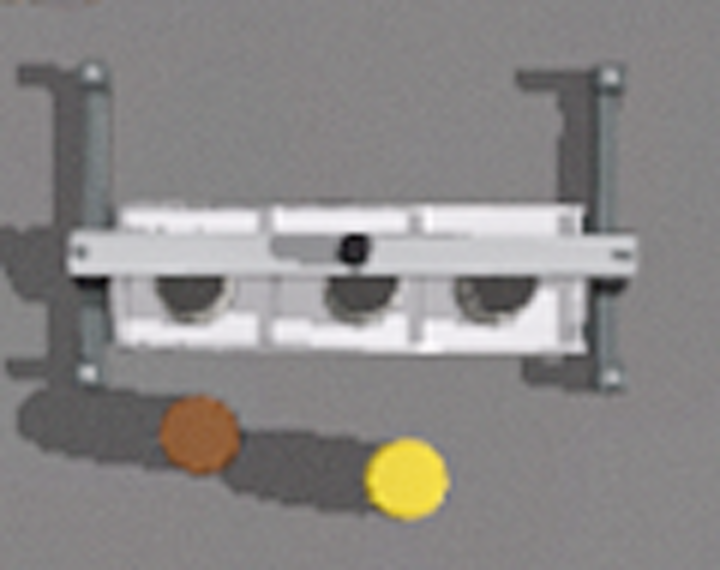

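View pics/scenec.png

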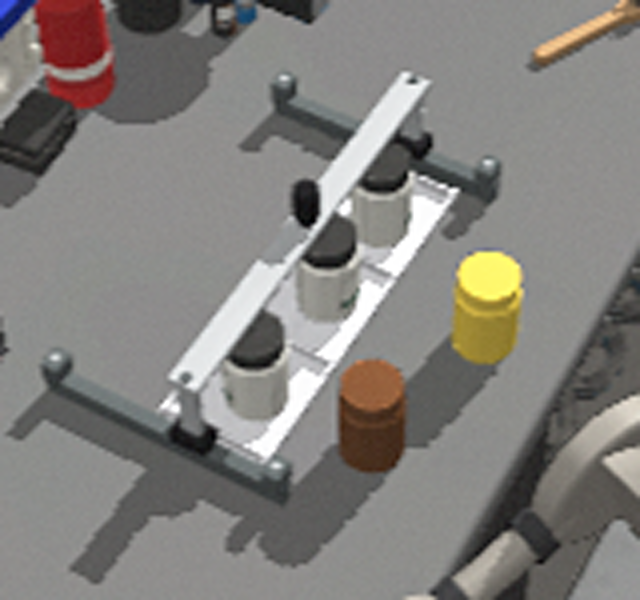

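```bash
cat >> h.py <<'E'
def unproj(n,u,v,z):
    c=get_calibration(n); r=R.from_euler('xyz',c['rotation']).as_matrix()@np.array([(u-c['cx'])/c['fx'],(v-c['cy'])/c['fy'],1]); return c['xyz']+r*(z-c['xyz'][2])/r[2]
E
python3 - <<'E'
from h import *
B=[]
for x,y in((92,73),(88,373),(609,76),(611,376)):
    B.append(unproj("top",205+(x+.5)/6-.5,135+(y+.5)/6-.5,.044)); print(B[-1])
B=np.array(B)
yd=(B[0]-B[2]+B[1]-B[3])[:2]; xd=(B[0]+B[2]-B[1]-B[3])[:2]
print("yaw from y",np.arctan2(-yd[0],yd[1]),"from x",np.arctan2(xd[1],xd[0]), np.linalg.norm(xd)/2,np.linalg.norm(yd)/2, "mean",B.mean(0))
k=unproj("top",205+354.5/6-.5,135+248.5/6-.5,.154); print("knob",k)
for s in((72,236),(72,272),(636,238),(636,274)):print(unproj("top",205+(s[0]+.5)/6-.5,135+(s[1]+.5)/6-.5,.112))
# lids via scene depth
z=np.load("scene0.npz");X=cloud("scene",z['d'])
# knob points in scene
m=(abs(X[...,0]-k[0])<.04)&(abs(X[...,1]-k[1])<.04)&(X[...,2]>.12);print(m.sum(),np.median(X[m],0))
for nm,p in(("scene knob top",(304,188)),):
  print(nm,unproj("scene",160+(p[0]+.5)/4-.5,120+(p[1]+.5)/4-.5,.152))
E
```

```text
[0.67028621 0.14100581 0.044     ]
[0.45474441 0.14446961 0.044     ]
[ 0.66499357 -0.23010331  0.044     ]
[ 0.44919353 -0.22738778  0.044     ]
yaw from y -0.014593862751707473 from x -0.014324868065140191 0.2156930547014023 0.37152281427818024 mean [ 0.55980443 -0.04300392  0.044     ]
knob [ 0.52994418 -0.04238703  0.154     ]
[0.5446661  0.14941356 0.112     ]
[0.51989649 0.14946959 0.112     ]
[ 0.53987796 -0.2370432   0.112     ]
[ 0.51507896 -0.23654634  0.112     ]
69 [ 0.52858799 -0.03655685  0.1452701 ]
scene knob top [ 0.53152694 -0.04251693  0.152     ]
```

Both views agree on the rack: yaw -0.0145 rad, origin at about (0.525, -0.042), and knob at (0.530, -0.042). Jaws will run along y, since the brown and yellow pots crowd the near side.

```bash
cat >> h.py <<'E'
def togo(x,y,z,yaw=1.556):
    s=status.observe(); M=R.from_euler('xyz',s['tool_rot']).as_matrix()
    d=M.T@(np.array([x,y,z])-s['tool_pos']); T=R.from_euler('xyz',[-np.pi/2,0,yaw]).as_matrix()
    print("t",round(s['time'],2),"pos",s['tool_pos'].round(4),"rot",s['tool_rot'].round(3),"d",d.round(4),"r",R.from_matrix(M.T@T).as_rotvec().round(4),"F",s['contact_force'].round(2),"open",round(s['opening'],4))
E
python3 -c "
from h import *
togo(.530,-.042,.215)"
```

```text
t 0.1 pos [0.1357 0.5068 0.2178] rot [-1.571e+00  1.000e-03  1.309e+00] d [-0.428   0.0033 -0.5229] r [-0.0004 -0.247  -0.0013] F [-0.62 -0.28  0.88] open 0.0918
```

```bash
python3 -m creep '[{"dx":-0.013,"dz":-0.016,"ry":-0.01},{"dx":-0.039,"dz":-0.047,"ry":-0.02},{"dx":-0.068,"dz":-0.084,"ry":-0.04},{"dx":-0.103,"dz":-0.126,"ry":-0.06},{"dx":-0.137,"dz":-0.167,"ry":-0.08},{"dx":-0.171,"dz":-0.209,"ry":-0.10},{"dx":-0.205,"dz":-0.251,"ry":-0.12},{"dx":-0.240,"dz":-0.293,"ry":-0.14},{"dx":-0.274,"dz":-0.335,"ry":-0.16},{"dx":-0.308,"dz":-0.376,"ry":-0.18},{"dx":-0.342,"dz":-0.418,"ry":-0.20},{"dx":-0.372,"dz":-0.455,"ry":-0.22},{"dx":-0.398,"dz":-0.486,"ry":-0.23},{"dx":-0.415,"dz":-0.507,"ry":-0.24},{"dx":-0.425,"dz":-0.519,"ry":-0.247},{"dx":-0.428,"dz":-0.523,"ry":-0.247,"gripper":0.6},{"dx":-0.428,"dz":-0.523,"ry":-0.247,"gripper":0.6}]' 20
python3 -c "
from h import *
togo(.530,-.042,.135)"
```

```text
t 0.1 pos [0.1357 0.5068 0.2178] rot [-1.571e+00  1.000e-03  1.309e+00] d [-0.4279  0.0833 -0.5229] r [-0.0004 -0.247  -0.0013] F [-0.62 -0.28  0.88] open 0.0918invalid input at $[0]: expected keys dx, dy, dz, rx, ry, rz, gripper
```

```bash
python3 -m creep '[{"dx":-0.013,"dy":0,"dz":-0.016,"rx":0,"ry":-0.01,"rz":0,"gripper":1},{"dx":-0.039,"dy":0,"dz":-0.047,"rx":0,"ry":-0.02,"rz":0,"gripper":1},{"dx":-0.068,"dy":0,"dz":-0.084,"rx":0,"ry":-0.04,"rz":0,"gripper":1},{"dx":-0.103,"dy":0,"dz":-0.126,"rx":0,"ry":-0.06,"rz":0,"gripper":1},{"dx":-0.137,"dy":0,"dz":-0.167,"rx":0,"ry":-0.08,"rz":0,"gripper":1},{"dx":-0.171,"dy":0,"dz":-0.209,"rx":0,"ry":-0.10,"rz":0,"gripper":1},{"dx":-0.205,"dy":0,"dz":-0.251,"rx":0,"ry":-0.12,"rz":0,"gripper":1},{"dx":-0.240,"dy":0,"dz":-0.293,"rx":0,"ry":-0.14,"rz":0,"gripper":1},{"dx":-0.274,"dy":0,"dz":-0.335,"rx":0,"ry":-0.16,"rz":0,"gripper":1},{"dx":-0.308,"dy":0,"dz":-0.376,"rx":0,"ry":-0.18,"rz":0,"gripper":1},{"dx":-0.342,"dy":0,"dz":-0.418,"rx":0,"ry":-0.20,"rz":0,"gripper":1},{"dx":-0.372,"dy":0,"dz":-0.455,"rx":0,"ry":-0.22,"rz":0,"gripper":1},{"dx":-0.398,"dy":0,"dz":-0.486,"rx":0,"ry":-0.23,"rz":0,"gripper":1},{"dx":-0.415,"dy":0,"dz":-0.507,"rx":0,"ry":-0.24,"rz":0,"gripper":0.6},{"dx":-0.425,"dy":0,"dz":-0.519,"rx":0,"ry":-0.247,"rz":0,"gripper":0.6},{"dx":-0.428,"dy":0,"dz":-0.523,"rx":0,"ry":-0.247,"rz":0,"gripper":0.6},{"dx":-0.428,"dy":0,"dz":-0.523,"rx":0,"ry":-0.247,"rz":0,"gripper":0.6}]' 20
python3 -c "
from h import *
togo(.530,-.042,.135)"
```

```text
time: 2.22
tool_pos: [0.5299, -0.0411, 0.2183]
tool_rot: [-1.57, -0.0, 1.556]
contact_force: [0.3, 0.4, -0.3]
opening: 0.0575
t 2.23 pos [ 0.5299 -0.0411  0.2183] rot [-1.57  -0.     1.556] d [-0.0009  0.0833 -0.0001] r [-0.0005  0.0002  0.0004] F [ 0.25  0.36 -0.31] open 0.0575
```

```bash
python3 -m creep '[{"dx":0,"dy":0.02,"dz":0,"rx":0,"ry":0,"rz":0,"gripper":0.6},{"dx":0,"dy":0.05,"dz":0,"rx":0,"ry":0,"rz":0,"gripper":0.6},{"dx":0,"dy":0.075,"dz":0,"rx":0,"ry":0,"rz":0,"gripper":0.6},{"dx":0,"dy":0.083,"dz":0,"rx":0,"ry":0,"rz":0,"gripper":0.6},{"dx":0,"dy":0.083,"dz":0,"rx":0,"ry":0,"rz":0,"gripper":0.15},{"dx":0,"dy":0.083,"dz":0,"rx":0,"ry":0,"rz":0,"gripper":0.15},{"dx":0,"dy":0.083,"dz":0,"rx":0,"ry":0,"rz":0,"gripper":0.15},{"dx":0,"dy":0.083,"dz":0,"rx":0,"ry":0,"rz":0,"gripper":0.15},{"dx":0,"dy":0.083,"dz":0,"rx":0,"ry":0,"rz":0,"gripper":0.15}]' 25
python3 -c "
from h import *
togo(.530,-.042,.135)"
```

```text
time: 3.35
tool_pos: [0.5307, -0.0432, 0.1362]
tool_rot: [-1.572, 0.003, 1.556]
contact_force: [-0.5, -6.7, 1.7]
opening: 0.0223
t 3.35 pos [ 0.5307 -0.0432  0.1362] rot [-1.572  0.003  1.556] d [0.0012 0.0012 0.0007] r [ 0.0015 -0.0001 -0.0026] F [-0.45 -6.67  1.7 ] open 0.0223
```

```bash
python3 -m creep '[{"dx":-0.001,"dy":0,"dz":-0.005,"rx":0,"ry":0,"rz":0,"gripper":0.15},{"dx":-0.002,"dy":0,"dz":-0.015,"rx":0,"ry":0,"rz":0,"gripper":0.15},{"dx":-0.002,"dy":0,"dz":-0.03,"rx":0,"ry":0,"rz":0,"gripper":0.15},{"dx":-0.002,"dy":0,"dz":-0.045,"rx":0,"ry":0,"rz":0,"gripper":0.15},{"dx":-0.002,"dy":0,"dz":-0.06,"rx":0,"ry":0,"rz":0,"gripper":0.15},{"dx":-0.002,"dy":0,"dz":-0.075,"rx":0,"ry":0,"rz":0,"gripper":0.15},{"dx":-0.002,"dy":0,"dz":-0.088,"rx":0,"ry":0,"rz":0,"gripper":0.15},{"dx":-0.002,"dy":0,"dz":-0.096,"rx":0,"ry":0,"rz":0,"gripper":0.15},{"dx":-0.002,"dy":0,"dz":-0.1,"rx":0,"ry":0,"rz":0,"gripper":0.15},{"dx":-0.002,"dy":0,"dz":-0.1,"rx":0,"ry":0,"rz":0,"gripper":0.15}]' 25
python3 -c "
from h import *
togo(.530,-.042,.135)"
```

```text
time: 4.6
tool_pos: [0.6311, -0.0449, 0.1362]
tool_rot: [-1.573, -0.0, 1.556]
contact_force: [-0.2, 0.6, 4.0]
opening: 0.0224
t 4.6 pos [ 0.6311 -0.0449  0.1362] rot [-1.573 -0.     1.556] d [0.0014 0.001  0.1011] r [0.0018 0.0001 0.0003] F [-0.23  0.6   3.98] open 0.0224
```

Moving freely; now small steps until the stop.

```bash
python3 -m creep '[{"dx":0,"dy":0,"dz":-0.003,"rx":0,"ry":0,"rz":0,"gripper":0.15},{"dx":0,"dy":0,"dz":-0.006,"rx":0,"ry":0,"rz":0,"gripper":0.15},{"dx":0,"dy":0,"dz":-0.009,"rx":0,"ry":0,"rz":0,"gripper":0.15},{"dx":0,"dy":0,"dz":-0.012,"rx":0,"ry":0,"rz":0,"gripper":0.15}]' 25
python3 -m creep '[{"dx":0,"dy":0,"dz":-0.002,"rx":0,"ry":0,"rz":0,"gripper":0.15},{"dx":0,"dy":0,"dz":-0.004,"rx":0,"ry":0,"rz":0,"gripper":0.15},{"dx":0,"dy":0,"dz":-0.006,"rx":0,"ry":0,"rz":0,"gripper":0.15}]' 25
```

```text
time: 5.1
tool_pos: [0.6398, -0.045, 0.1361]
tool_rot: [-1.565, -0.0, 1.556]
contact_force: [-17.7, 0.8, 14.7]
opening: 0.0222
time: 5.48
tool_pos: [0.641, -0.045, 0.1357]
tool_rot: [-1.554, -0.001, 1.556]
contact_force: [-28.6, -0.1, 17.9]
opening: 0.0224
```

The force rises at 0.640 after 0.109 m of travel, which fits a far stop. I relax most of the push, release and lift.

```bash
python3 -m creep '[{"dx":0,"dy":0,"dz":0.004,"rx":0,"ry":0,"rz":0,"gripper":0.15},{"dx":0,"dy":0,"dz":0.005,"rx":0,"ry":0,"rz":0,"gripper":0.6},{"dx":0,"dy":0,"dz":0.005,"rx":0,"ry":0,"rz":0,"gripper":0.6},{"dx":0,"dy":0,"dz":0.005,"rx":0,"ry":0,"rz":0,"gripper":0.6},{"dx":0,"dy":-0.02,"dz":0.005,"rx":0,"ry":0,"rz":0,"gripper":0.6},{"dx":0,"dy":-0.06,"dz":0.005,"rx":0,"ry":0,"rz":0,"gripper":0.7},{"dx":0,"dy":-0.08,"dz":0.005,"rx":0,"ry":0,"rz":0,"gripper":0.8},{"dx":0.05,"dy":-0.085,"dz":0.005,"rx":0,"ry":0,"rz":0,"gripper":0.85},{"dx":0.1,"dy":-0.085,"dz":0.005,"rx":0,"ry":0,"rz":0,"gripper":0.85},{"dx":0.14,"dy":-0.085,"dz":0.005,"rx":0,"ry":0,"rz":0,"gripper":0.85},{"dx":0.15,"dy":-0.085,"dz":0.005,"rx":0,"ry":0,"rz":0,"gripper":0.85}]' 25
python3 - <<'E'
from h import *
togo(.5,.07,.2)
for n,(a,b,c,e) in {"scene":(120,270,160,320),"top":(135,230,205,325)}.items():
    p,d=read_camera(n); np.savez(f"{n}1.npz",p=p,d=d); p=p[a:b,c:e]; k=4 if n=="scene" else 6; cv2.imwrite(f"pics/{n}1.png",cv2.resize(p[:,:,::-1],None,fx=k,fy=k,interpolation=cv2.INTER_CUBIC))
E
```

```text
time: 6.85
tool_pos: [0.6454, 0.1074, 0.2202]
tool_rot: [-1.571, -0.001, 1.559]
contact_force: [-0.0, 0.1, -1.2]
opening: 0.0779
t 6.85 pos [0.6454 0.1074 0.2202] rot [-1.571e+00 -1.000e-03  1.559e+00] d [-0.0391  0.0201  0.1449] r [0.     0.0032 0.0005] F [-0.03  0.15 -1.21] open 0.0779
```

View pics/top1.png

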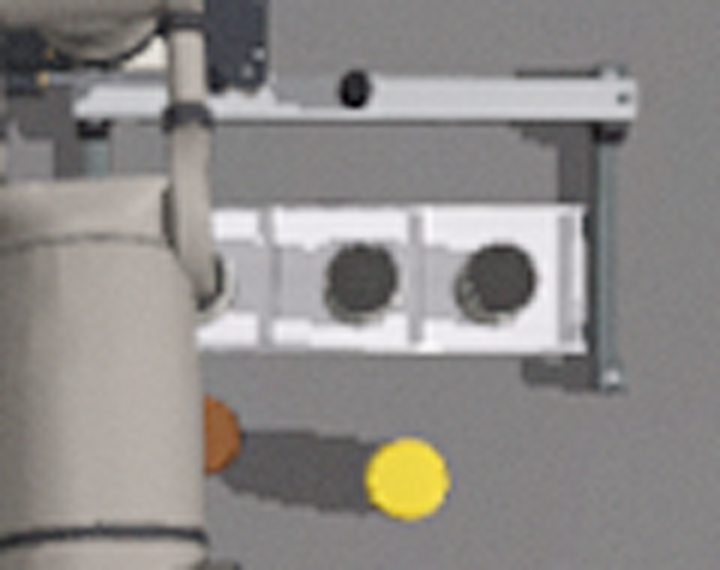

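View pics/scene1.png

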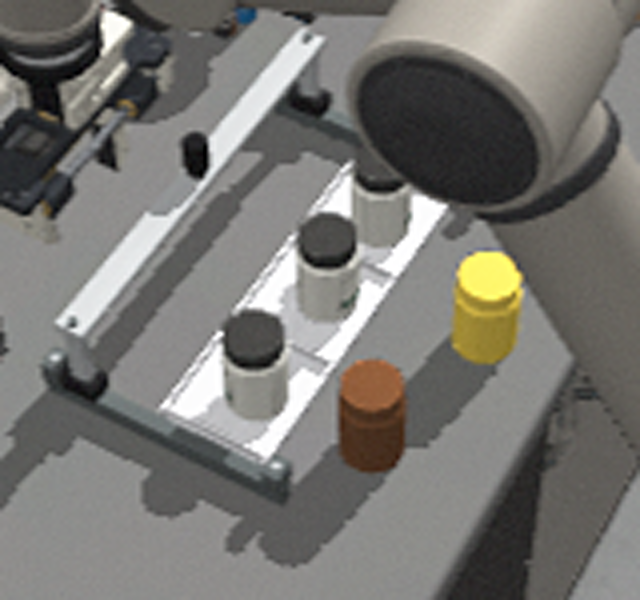

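Bar foot is against the far end block (scene crop 75,380). All lids are clear of it: left (253,337) and middle (327,240) in scene, middle (361,277) and right (499,277) in top.

```bash
python3 - <<'E'
from h import *
o=np.array([.5248,-.0425]);a=-.0145;Rr=np.array([[np.cos(a),-np.sin(a)],[np.sin(a),np.cos(a)]])
def rk(P): return ((P[:2]-o)@Rr*1000).round(1)
def f(n,file,box,z,hi=95):
    p=np.load(file)['p']; k=8; c0,r0,c1,r1=box
    g=cv2.resize(p[r0:r1,c0:c1].max(2),None,fx=k,fy=k,interpolation=cv2.INTER_CUBIC)
    m=(g<hi).astype(np.uint8); nn,l,s,ce=cv2.connectedComponentsWithStats(m); i=1+s[1:,4].argmax()
    u,v=(ce[i]+.5)/k-.5+[c0,r0]; P=unproj(n,u,v,z); print(n,(u.round(1),v.round(1)),"size",s[i,2:4]/k,"xyz",P.round(4),"rack",rk(P))
f("top","top1.npz",(257,174,275,190),.095)
f("top","top1.npz",(280,174,298,190),.095)
f("top","top0.npz",(229,181,246,191),.095)
f("top","top0.npz",(257,181,275,190),.095)
f("top","top0.npz",(280,181,298,190),.095)
f("top","top1.npz",(258,143,270,155),.154)
for n,p,k in(("L",(254,337),4),("M",(327,241),4)):
    P=unproj("scene",160+(p[0]+.5)/4-.5,120+(p[1]+.5)/4-.5,.090); print("scene",n,P.round(4),rk(P))
E
```

```text
top (np.float64(264.8), np.float64(181.1)) size [11.25  11.375] xyz [ 0.5149 -0.0487  0.095 ] rack [-9.9 -6.4]
top (np.float64(287.9), np.float64(181.0)) size [11.375 11.   ] xyz [ 0.5145 -0.145   0.095 ] rack [  -8.8 -102.6]
top (np.float64(236.1), np.float64(183.1)) size [10.875  6.375] xyz [0.5075 0.0704 0.095 ] rack [-18.9 112.6]
top (np.float64(264.7), np.float64(183.2)) size [11.5    6.125] xyz [ 0.5064 -0.0482  0.095 ] rack [-18.4  -6. ]
top (np.float64(288.0), np.float64(183.1)) size [12.625  6.125] xyz [ 0.5059 -0.1451  0.095 ] rack [ -17.4 -102.9]
top (np.float64(263.5), np.float64(149.4)) size [5.25  6.375] xyz [ 0.6371 -0.0434  0.154 ] rack [112.3   0.8]
scene L [0.5156 0.0702 0.09  ] [-10.8 112.6]
scene M [ 0.5129 -0.0462  0.09  ] [-11.9  -3.9]
```

```bash
python3 -c "
from h import *
togo(.515,.070,.060)"
```

```text
t 6.95 pos [0.6455 0.1055 0.2202] rot [-1.571  0.     1.558] d [-0.0372  0.1602  0.13  ] r [-0.0001  0.0017 -0.0001] F [ 0.53 -0.91 -0.27] open 0.0777
```

```bash
python3 -m creep '[{"dx":-0.008,"dy":0,"dz":0.025,"rx":0,"ry":0,"rz":0,"gripper":0.85},{"dx":-0.02,"dy":0,"dz":0.075,"rx":0,"ry":0,"rz":0,"gripper":0.85},{"dx":-0.034,"dy":0.01,"dz":0.12,"rx":0,"ry":0,"rz":0,"gripper":0.85},{"dx":-0.036,"dy":0.03,"dz":0.13,"rx":0,"ry":0,"rz":0,"gripper":0.85},{"dx":-0.036,"dy":0.06,"dz":0.13,"rx":0,"ry":0,"rz":0,"gripper":0.85},{"dx":-0.036,"dy":0.1,"dz":0.13,"rx":0,"ry":0,"rz":0,"gripper":0.85},{"dx":-0.036,"dy":0.135,"dz":0.13,"rx":0,"ry":0,"rz":0,"gripper":0.85},{"dx":-0.036,"dy":0.155,"dz":0.13,"rx":0,"ry":0,"rz":0,"gripper":0.85},{"dx":-0.036,"dy":0.16,"dz":0.13,"rx":0,"ry":0,"rz":0,"gripper":0.85},{"dx":-0.036,"dy":0.16,"dz":0.13,"rx":0,"ry":0,"rz":0,"gripper":0.85}]' 30
python3 -c "
from h import *
togo(.515,.070,.060)"
```

```text
time: 8.2
tool_pos: [0.5154, 0.0698, 0.0608]
tool_rot: [-1.571, 0.0, 1.555]
contact_force: [-0.0, 0.2, -0.2]
opening: 0.0779
t 8.2 pos [0.5154 0.0698 0.0608] rot [-1.571  0.     1.555] d [0.0002 0.0008 0.0004] r [ 0.0005 -0.001  -0.0001] F [-0.04  0.16 -0.22] open 0.0779
```

```bash
python3 -m creep '[{"dx":0,"dy":0,"dz":0,"rx":0,"ry":0,"rz":0,"gripper":0.7},{"dx":0,"dy":0,"dz":0,"rx":0,"ry":0,"rz":0,"gripper":0.5},{"dx":0,"dy":0,"dz":0,"rx":0,"ry":0,"rz":0,"gripper":0.5},{"dx":0,"dy":0,"dz":0,"rx":0,"ry":0,"rz":0,"gripper":0.5},{"dx":0,"dy":0,"dz":0,"rx":0,"ry":0,"rz":0,"gripper":0.5},{"dx":0,"dy":0,"dz":0,"rx":0,"ry":0,"rz":0,"gripper":0.5}]' 30
python3 -m creep '[{"dx":0,"dy":-0.005,"dz":0,"rx":0,"ry":0,"rz":0,"gripper":0.5},{"dx":0,"dy":-0.02,"dz":0,"rx":0,"ry":0,"rz":0,"gripper":0.5},{"dx":0,"dy":-0.04,"dz":0,"rx":0,"ry":0,"rz":0,"gripper":0.5},{"dx":0,"dy":-0.055,"dz":0,"rx":0,"ry":0,"rz":0,"gripper":0.5},{"dx":0,"dy":-0.06,"dz":0,"rx":0,"ry":0,"rz":0,"gripper":0.5},{"dx":0,"dy":-0.06,"dz":0,"rx":0,"ry":0,"rz":0,"gripper":0.5},{"dx":0,"dy":-0.06,"dz":0,"rx":0,"ry":0,"rz":0,"gripper":0.5}]' 30
python3 - <<'E'
from h import *
togo(.515,.07,.06)
p,d=read_camera("scene"); p=p[100:270,140:340]; cv2.imwrite("pics/lift1.png",cv2.resize(p[:,:,::-1],None,fx=3,fy=3,interpolation=cv2.INTER_CUBIC)); togo(.515,.07,.06)
E
```

```text
time: 8.95
tool_pos: [0.5154, 0.0705, 0.0609]
tool_rot: [-1.572, 0.0, 1.556]
contact_force: [0.6, -2.1, 5.2]
opening: 0.0534
time: 9.82
tool_pos: [0.5145, 0.0706, 0.1198]
tool_rot: [-1.569, -0.0, 1.556]
contact_force: [0.2, 0.6, -2.4]
opening: 0.0532
t 9.82 pos [0.5145 0.0706 0.1198] rot [-1.569 -0.     1.556] d [-0.0006  0.0598 -0.0006] r [-0.0013 -0.      0.0001] F [ 0.21  0.59 -2.44] open 0.0532
t 9.88 pos [0.5145 0.0706 0.1198] rot [-1.569 -0.     1.556] d [-0.0006  0.0598 -0.0006] r [-0.0013 -0.      0.0001] F [-0.62  0.82 -3.46] open 0.053
```

View pics/lift1.png

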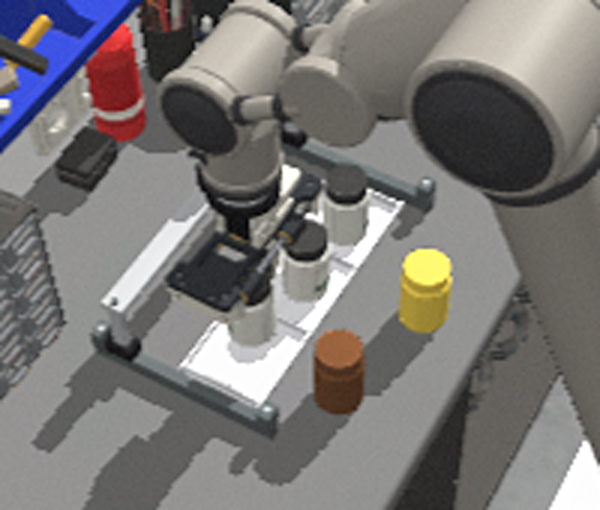

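Left pot is held clear (crop 250,315). I average the force readings.

```bash
cat >> h.py <<'E'
def weigh(k=10):
    F=[];J=[]
    for i in range(k):
        read_camera("top"); s=status.observe(); F.append(s['contact_force']); J.append(s['joint_efforts'])
    print("F",np.mean(F,0).round(2),"sd",np.std(F,0).round(2),"J",np.mean(J,0).round(2),"pos",s['tool_pos'].round(4),"open",s['opening'],s['time'])
E
python3 -c "
from h import *
weigh()"
```

```text
F [-0.1  -0.18 -2.03] sd [0.38 0.48 0.59] J [ 0.000e+00 -4.555e+01 -2.167e+01 -3.000e-02  8.000e-02  0.000e+00] pos [0.5149 0.0706 0.1204] open 0.053571924032039336 10.375
```

Reads 2.0 N, so about 0.2 kg: a light one. I set it back, release and lift.

```bash
python3 -m creep '[{"dx":0,"dy":0.008,"dz":0,"rx":0,"ry":0,"rz":0,"gripper":0.5},{"dx":0,"dy":0.025,"dz":0,"rx":0,"ry":0,"rz":0,"gripper":0.5},{"dx":0,"dy":0.042,"dz":0,"rx":0,"ry":0,"rz":0,"gripper":0.5},{"dx":0,"dy":0.053,"dz":0,"rx":0,"ry":0,"rz":0,"gripper":0.5},{"dx":0,"dy":0.057,"dz":0,"rx":0,"ry":0,"rz":0,"gripper":0.5},{"dx":0,"dy":0.06,"dz":0,"rx":0,"ry":0,"rz":0,"gripper":0.5},{"dx":0,"dy":0.06,"dz":0,"rx":0,"ry":0,"rz":0,"gripper":0.5}]' 30
python3 -m creep '[{"dx":0,"dy":0,"dz":0,"rx":0,"ry":0,"rz":0,"gripper":0.7},{"dx":0,"dy":0,"dz":0,"rx":0,"ry":0,"rz":0,"gripper":0.85},{"dx":0,"dy":0,"dz":0,"rx":0,"ry":0,"rz":0,"gripper":0.85},{"dx":0,"dy":0,"dz":0,"rx":0,"ry":0,"rz":0,"gripper":0.85},{"dx":0,"dy":-0.015,"dz":0,"rx":0,"ry":0,"rz":0,"gripper":0.85},{"dx":0,"dy":-0.05,"dz":0,"rx":0,"ry":0,"rz":0,"gripper":0.85},{"dx":0,"dy":-0.085,"dz":0,"rx":0,"ry":0,"rz":0,"gripper":0.85},{"dx":0,"dy":-0.09,"dz":0,"rx":0,"ry":0,"rz":0,"gripper":0.85},{"dx":0,"dy":-0.09,"dz":0,"rx":0,"ry":0,"rz":0,"gripper":0.85}]' 30
python3 - <<'E'
from h import *
p,d=read_camera("scene"); p=p[100:270,140:340]; cv2.imwrite("pics/put1.png",cv2.resize(p[:,:,::-1],None,fx=3,fy=3,interpolation=cv2.INTER_CUBIC)); togo(.514,-.048,.06)
E
```

```text
time: 11.25
tool_pos: [0.5155, 0.0706, 0.0611]
tool_rot: [-1.572, -0.0, 1.556]
contact_force: [-0.5, -1.2, -0.0]
opening: 0.0534
time: 12.38
tool_pos: [0.5149, 0.0706, 0.1507]
tool_rot: [-1.571, -0.0, 1.556]
contact_force: [-0.9, -0.4, -0.6]
opening: 0.0779
t 12.43 pos [0.5144 0.0706 0.1499] rot [-1.57  -0.     1.556] d [-0.1186  0.0899 -0.0014] r [-0.001  -0.      0.0001] F [-1.11 -0.47 -0.61] open 0.0782
```

View pics/put1.png

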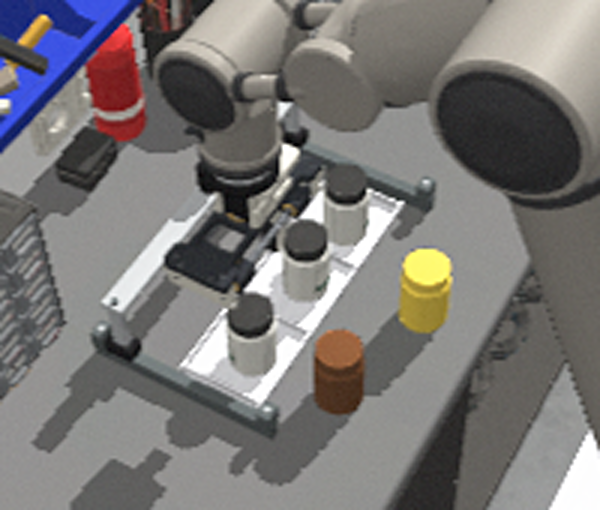

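Left pot stands in its bay (crop 252,335). On to the middle one.

```bash
python3 -m creep '[{"dx":-0.02,"dy":0,"dz":0,"rx":0,"ry":0,"rz":0,"gripper":0.85},{"dx":-0.06,"dy":0,"dz":0,"rx":0,"ry":0,"rz":0,"gripper":0.85},{"dx":-0.1,"dy":0,"dz":0,"rx":0,"ry":0,"rz":0,"gripper":0.85},{"dx":-0.118,"dy":0,"dz":0,"rx":0,"ry":0,"rz":0,"gripper":0.85},{"dx":-0.119,"dy":0,"dz":-0.001,"rx":0,"ry":0,"rz":0,"gripper":0.85},{"dx":-0.119,"dy":0.015,"dz":-0.001,"rx":0,"ry":0,"rz":0,"gripper":0.85},{"dx":-0.119,"dy":0.045,"dz":-0.001,"rx":0,"ry":0,"rz":0,"gripper":0.85},{"dx":-0.119,"dy":0.075,"dz":-0.001,"rx":0,"ry":0,"rz":0,"gripper":0.85},{"dx":-0.119,"dy":0.088,"dz":-0.001,"rx":0,"ry":0,"rz":0,"gripper":0.85},{"dx":-0.119,"dy":0.09,"dz":-0.001,"rx":0,"ry":0,"rz":0,"gripper":0.85},{"dx":-0.119,"dy":0.09,"dz":-0.001,"rx":0,"ry":0,"rz":0,"gripper":0.7},{"dx":-0.119,"dy":0.09,"dz":-0.001,"rx":0,"ry":0,"rz":0,"gripper":0.5},{"dx":-0.119,"dy":0.09,"dz":-0.001,"rx":0,"ry":0,"rz":0,"gripper":0.5},{"dx":-0.119,"dy":0.09,"dz":-0.001,"rx":0,"ry":0,"rz":0,"gripper":0.5},{"dx":-0.119,"dy":0.09,"dz":-0.001,"rx":0,"ry":0,"rz":0,"gripper":0.5},{"dx":-0.119,"dy":0.09,"dz":-0.001,"rx":0,"ry":0,"rz":0,"gripper":0.5}]' 30
python3 -c "
from h import *
togo(.514,-.048,.06)"
```

```text
time: 14.42
tool_pos: [0.5148, -0.0487, 0.0611]
tool_rot: [-1.573, 0.0, 1.556]
contact_force: [-0.1, -1.0, 5.8]
opening: 0.0534
t 14.43 pos [ 0.5148 -0.0487  0.0611] rot [-1.573  0.     1.556] d [0.0007 0.0011 0.0008] r [ 0.0018 -0.0001 -0.0004] F [-0.13 -0.99  5.75] open 0.0534
```

```bash
python3 -m creep '[{"dx":0,"dy":-0.005,"dz":0,"rx":0,"ry":0,"rz":0,"gripper":0.5},{"dx":0,"dy":-0.02,"dz":0,"rx":0,"ry":0,"rz":0,"gripper":0.5},{"dx":0,"dy":-0.04,"dz":0,"rx":0,"ry":0,"rz":0,"gripper":0.5},{"dx":0,"dy":-0.055,"dz":0,"rx":0,"ry":0,"rz":0,"gripper":0.5},{"dx":0,"dy":-0.06,"dz":0,"rx":0,"ry":0,"rz":0,"gripper":0.5},{"dx":0,"dy":-0.06,"dz":0,"rx":0,"ry":0,"rz":0,"gripper":0.5},{"dx":0,"dy":-0.06,"dz":0,"rx":0,"ry":0,"rz":0,"gripper":0.5}]' 30
python3 - <<'E'
from h import *
p,d=read_camera("scene"); p=p[100:270,140:340]; cv2.imwrite("pics/lift2.png",cv2.resize(p[:,:,::-1],None,fx=3,fy=3,interpolation=cv2.INTER_CUBIC)); weigh()
E
```

```text
time: 15.3
tool_pos: [0.5137, -0.0483, 0.1198]
tool_rot: [-1.57, -0.0, 1.556]
contact_force: [-0.3, 0.7, -2.4]
opening: 0.0533
F [ 0.05  0.01 -2.17] sd [0.48 0.23 0.36] J [  0.   -45.26 -21.64  -0.05   0.07   0.  ] pos [ 0.5142 -0.0484  0.1204] open 0.05328349700895934 15.85
```

View pics/lift2.png

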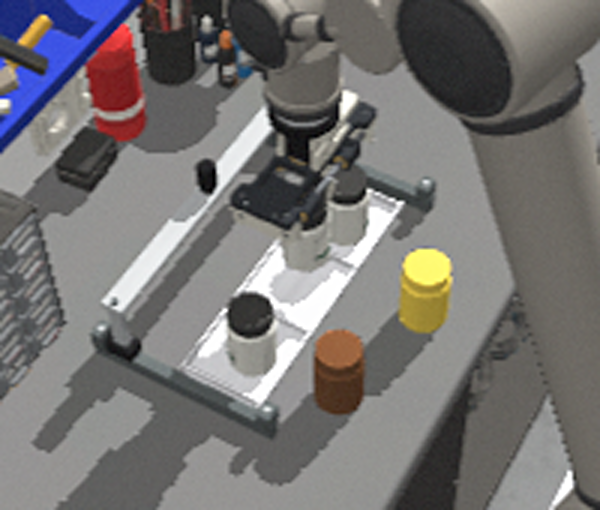

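Middle pot is held clear (crop 305,245) and also reads 2.2 N, so it is light too. Back down.

```bash
python3 -m creep '[{"dx":0,"dy":0.008,"dz":0,"rx":0,"ry":0,"rz":0,"gripper":0.5},{"dx":0,"dy":0.025,"dz":0,"rx":0,"ry":0,"rz":0,"gripper":0.5},{"dx":0,"dy":0.042,"dz":0,"rx":0,"ry":0,"rz":0,"gripper":0.5},{"dx":0,"dy":0.053,"dz":0,"rx":0,"ry":0,"rz":0,"gripper":0.5},{"dx":0,"dy":0.057,"dz":0,"rx":0,"ry":0,"rz":0,"gripper":0.5},{"dx":0,"dy":0.06,"dz":0,"rx":0,"ry":0,"rz":0,"gripper":0.5},{"dx":0,"dy":0.06,"dz":0,"rx":0,"ry":0,"rz":0,"gripper":0.5}]' 30
python3 -m creep '[{"dx":0,"dy":0,"dz":0,"rx":0,"ry":0,"rz":0,"gripper":0.7},{"dx":0,"dy":0,"dz":0,"rx":0,"ry":0,"rz":0,"gripper":0.82},{"dx":0,"dy":0,"dz":0,"rx":0,"ry":0,"rz":0,"gripper":0.82},{"dx":0,"dy":0,"dz":0,"rx":0,"ry":0,"rz":0,"gripper":0.82},{"dx":0,"dy":-0.015,"dz":0,"rx":0,"ry":0,"rz":0,"gripper":0.82},{"dx":0,"dy":-0.05,"dz":0,"rx":0,"ry":0,"rz":0,"gripper":0.82},{"dx":0,"dy":-0.085,"dz":0,"rx":0,"ry":0,"rz":0,"gripper":0.82},{"dx":0,"dy":-0.09,"dz":0,"rx":0,"ry":0,"rz":0,"gripper":0.82},{"dx":0,"dy":-0.09,"dz":0,"rx":0,"ry":0,"rz":0,"gripper":0.82}]' 30
python3 - <<'E'
from h import *
p,d=read_camera("scene"); p=p[100:270,140:340]; cv2.imwrite("pics/put2.png",cv2.resize(p[:,:,::-1],None,fx=3,fy=3,interpolation=cv2.INTER_CUBIC)); togo(.514,-.145,.06)
E
```

```text
time: 16.73
tool_pos: [0.5148, -0.0485, 0.0612]
tool_rot: [-1.573, 0.0, 1.556]
contact_force: [-0.0, -0.3, 1.3]
opening: 0.0533
time: 17.85
tool_pos: [0.5141, -0.0484, 0.1507]
tool_rot: [-1.571, 0.0, 1.556]
contact_force: [0.8, 0.1, -0.3]
opening: 0.0753
t 17.9 pos [ 0.5137 -0.0483  0.1499] rot [-1.57  -0.     1.556] d [-0.0968  0.0899 -0.0019] r [-0.001   0.      0.0003] F [ 0.61  0.58 -0.64] open 0.0751
```

View pics/put2.png

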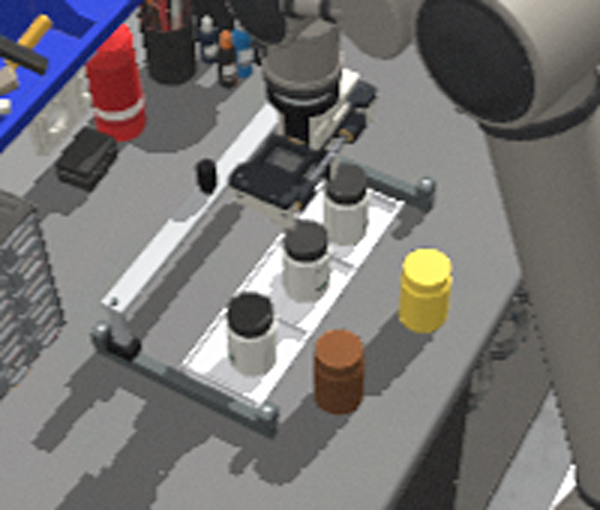

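Middle pot stands in its bay (crop 306,262). Now the right one.

```bash
python3 -m creep '[{"dx":-0.02,"dy":0,"dz":0,"rx":0,"ry":0,"rz":0,"gripper":0.82},{"dx":-0.055,"dy":0,"dz":0,"rx":0,"ry":0,"rz":0,"gripper":0.82},{"dx":-0.085,"dy":0,"dz":0,"rx":0,"ry":0,"rz":0,"gripper":0.82},{"dx":-0.096,"dy":0,"dz":-0.001,"rx":0,"ry":0,"rz":0,"gripper":0.82},{"dx":-0.097,"dy":0,"dz":-0.001,"rx":0,"ry":0,"rz":0,"gripper":0.82},{"dx":-0.097,"dy":0.015,"dz":-0.001,"rx":0,"ry":0,"rz":0,"gripper":0.82},{"dx":-0.097,"dy":0.045,"dz":-0.001,"rx":0,"ry":0,"rz":0,"gripper":0.82},{"dx":-0.097,"dy":0.075,"dz":-0.001,"rx":0,"ry":0,"rz":0,"gripper":0.82},{"dx":-0.097,"dy":0.088,"dz":-0.001,"rx":0,"ry":0,"rz":0,"gripper":0.82},{"dx":-0.097,"dy":0.09,"dz":-0.001,"rx":0,"ry":0,"rz":0,"gripper":0.82},{"dx":-0.097,"dy":0.09,"dz":-0.001,"rx":0,"ry":0,"rz":0,"gripper":0.7},{"dx":-0.097,"dy":0.09,"dz":-0.001,"rx":0,"ry":0,"rz":0,"gripper":0.5},{"dx":-0.097,"dy":0.09,"dz":-0.001,"rx":0,"ry":0,"rz":0,"gripper":0.5},{"dx":-0.097,"dy":0.09,"dz":-0.001,"rx":0,"ry":0,"rz":0,"gripper":0.5},{"dx":-0.097,"dy":0.09,"dz":-0.001,"rx":0,"ry":0,"rz":0,"gripper":0.5},{"dx":-0.097,"dy":0.09,"dz":-0.001,"rx":0,"ry":0,"rz":0,"gripper":0.5}]' 35
python3 -c "
from h import *
togo(.514,-.145,.06)"
```

```text
time: 19.9
tool_pos: [0.5144, -0.1459, 0.0612]
tool_rot: [-1.573, 0.001, 1.556]
contact_force: [-1.1, -1.5, 5.5]
opening: 0.0532
t 19.9 pos [ 0.5144 -0.1459  0.0612] rot [-1.573e+00  1.000e-03  1.556e+00] d [0.0009 0.0012 0.0004] r [ 0.0018 -0.0001 -0.0009] F [-1.07 -1.51  5.53] open 0.0532
```

```bash
python3 -m creep '[{"dx":0,"dy":-0.005,"dz":0,"rx":0,"ry":0,"rz":0,"gripper":0.5},{"dx":0,"dy":-0.02,"dz":0,"rx":0,"ry":0,"rz":0,"gripper":0.5},{"dx":0,"dy":-0.04,"dz":0,"rx":0,"ry":0,"rz":0,"gripper":0.5},{"dx":0,"dy":-0.055,"dz":0,"rx":0,"ry":0,"rz":0,"gripper":0.5},{"dx":0,"dy":-0.06,"dz":0,"rx":0,"ry":0,"rz":0,"gripper":0.5},{"dx":0,"dy":-0.06,"dz":0,"rx":0,"ry":0,"rz":0,"gripper":0.5},{"dx":0,"dy":-0.06,"dz":0,"rx":0,"ry":0,"rz":0,"gripper":0.5}]' 35
python3 - <<'E'
from h import *
p,d=read_camera("scene"); p=p[100:270,140:340]; cv2.imwrite("pics/lift3.png",cv2.resize(p[:,:,::-1],None,fx=3,fy=3,interpolation=cv2.INTER_CUBIC)); weigh()
E
```

```text
time: 20.78
tool_pos: [0.5133, -0.1452, 0.1197]
tool_rot: [-1.569, -0.001, 1.556]
contact_force: [0.3, -0.7, -4.9]
opening: 0.0531
F [ 0.21  0.12 -5.5 ] sd [0.37 0.47 0.44] J [  0.   -48.94 -23.07  -0.05   0.05   0.  ] pos [ 0.5137 -0.1454  0.1204] open 0.053377510712606956 21.325
```

View pics/lift3.png

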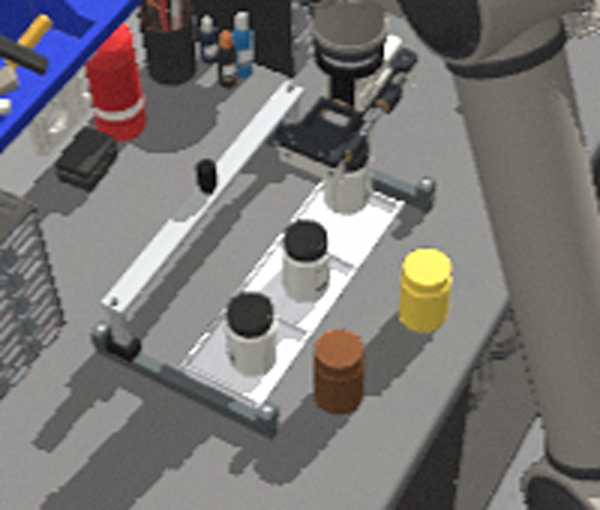

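Right pot is lifted (crop 348,185) and reads 5.5 N, so it is the heaviest. As asked for each pot, I stand it back in its bay, release, then regrip and raise it.

```bash
python3 -m creep '[{"dx":0,"dy":0.008,"dz":0,"rx":0,"ry":0,"rz":0,"gripper":0.5},{"dx":0,"dy":0.025,"dz":0,"rx":0,"ry":0,"rz":0,"gripper":0.5},{"dx":0,"dy":0.042,"dz":0,"rx":0,"ry":0,"rz":0,"gripper":0.5},{"dx":0,"dy":0.053,"dz":0,"rx":0,"ry":0,"rz":0,"gripper":0.5},{"dx":0,"dy":0.057,"dz":0,"rx":0,"ry":0,"rz":0,"gripper":0.5},{"dx":0,"dy":0.06,"dz":0,"rx":0,"ry":0,"rz":0,"gripper":0.5},{"dx":0,"dy":0.06,"dz":0,"rx":0,"ry":0,"rz":0,"gripper":0.5},{"dx":0,"dy":0.06,"dz":0,"rx":0,"ry":0,"rz":0,"gripper":0.7},{"dx":0,"dy":0.06,"dz":0,"rx":0,"ry":0,"rz":0,"gripper":0.7},{"dx":0,"dy":0.06,"dz":0,"rx":0,"ry":0,"rz":0,"gripper":0.7},{"dx":0,"dy":0.06,"dz":0,"rx":0,"ry":0,"rz":0,"gripper":0.7},{"dx":0,"dy":0.06,"dz":0,"rx":0,"ry":0,"rz":0,"gripper":0.7}]' 35
python3 -m creep '[{"dx":0,"dy":0,"dz":0,"rx":0,"ry":0,"rz":0,"gripper":0.7},{"dx":0,"dy":0,"dz":0,"rx":0,"ry":0,"rz":0,"gripper":0.5},{"dx":0,"dy":0,"dz":0,"rx":0,"ry":0,"rz":0,"gripper":0.5},{"dx":0,"dy":0,"dz":0,"rx":0,"ry":0,"rz":0,"gripper":0.5},{"dx":0,"dy":0,"dz":0,"rx":0,"ry":0,"rz":0,"gripper":0.5},{"dx":0,"dy":0,"dz":0,"rx":0,"ry":0,"rz":0,"gripper":0.5}]' 35
python3 -c "
from h import *
togo(.514,-.145,.06)"
```

```text
time: 22.82
tool_pos: [0.5138, -0.1454, 0.0604]
tool_rot: [-1.571, -0.0, 1.556]
contact_force: [-0.6, 0.2, 0.2]
opening: 0.0644
time: 23.58
tool_pos: [0.5137, -0.1455, 0.0604]
tool_rot: [-1.571, 0.0, 1.556]
contact_force: [-0.0, -1.8, -0.0]
opening: 0.0536
t 23.57 pos [ 0.5137 -0.1455  0.0604] rot [-1.571  0.     1.556] d [ 0.0005  0.0004 -0.0002] r [ 0.0001 -0.     -0.0001] F [-0.01 -1.78 -0.03] open 0.0536
```

```bash
python3 -m creep '[{"dx":0,"dy":-0.005,"dz":0,"rx":0,"ry":0,"rz":0,"gripper":0.5},{"dx":0,"dy":-0.02,"dz":0,"rx":0,"ry":0,"rz":0,"gripper":0.5},{"dx":0,"dy":-0.045,"dz":0,"rx":0,"ry":0,"rz":0,"gripper":0.5},{"dx":0,"dy":-0.075,"dz":0,"rx":0,"ry":0,"rz":0,"gripper":0.5},{"dx":0,"dy":-0.105,"dz":0,"rx":0,"ry":0,"rz":0,"gripper":0.5},{"dx":0,"dy":-0.135,"dz":0,"rx":0,"ry":0,"rz":0,"gripper":0.5},{"dx":0,"dy":-0.165,"dz":0,"rx":0,"ry":0,"rz":0,"gripper":0.5},{"dx":0,"dy":-0.185,"dz":0,"rx":0,"ry":0,"rz":0,"gripper":0.5},{"dx":0,"dy":-0.197,"dz":0,"rx":0,"ry":0,"rz":0,"gripper":0.5},{"dx":0,"dy":-0.2,"dz":0,"rx":0,"ry":0,"rz":0,"gripper":0.5},{"dx":0,"dy":-0.2,"dz":0,"rx":0,"ry":0,"rz":0,"gripper":0.5},{"dx":0,"dy":-0.2,"dz":0,"rx":0,"ry":0,"rz":0,"gripper":0.5},{"dx":0,"dy":-0.2,"dz":0,"rx":0,"ry":0,"rz":0,"gripper":0.5}]' 35
python3 - <<'E'
from h import *
for n,(a,b,c,e) in {"scene":(60,270,140,340),"top":(135,230,205,325)}.items():
    p,d=read_camera(n); np.savez(f"{n}2.npz",p=p,d=d); p=p[a:b,c:e]; k=2.8 if n=="scene" else 6; cv2.imwrite(f"pics/{n}fin.png",cv2.resize(p[:,:,::-1],None,fx=k,fy=k,interpolation=cv2.INTER_CUBIC))
weigh()
E
```

```text
time: 25.2
tool_pos: [0.5135, -0.1453, 0.2598]
tool_rot: [-1.57, -0.001, 1.556]
contact_force: [0.8, -0.3, -5.4]
opening: 0.0534
F [-0.03  0.16 -5.92] sd [0.45 0.52 0.62] J [ -0.   -46.53 -27.6   -0.06   0.05  -0.  ] pos [ 0.5138 -0.1454  0.2604] open 0.053730109912257795 25.8
```

View pics/scenefin.png

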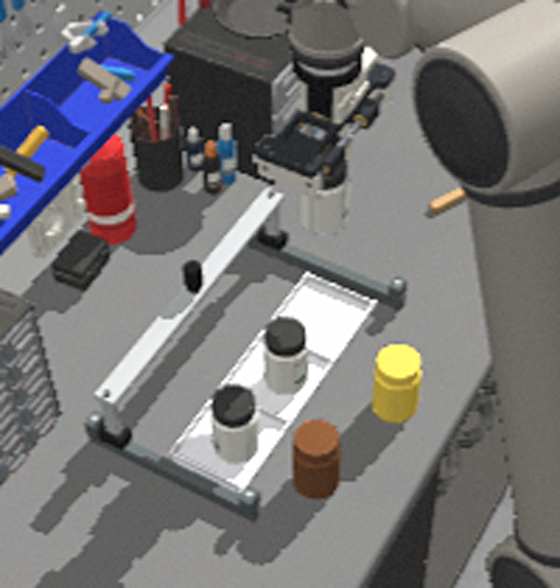

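View pics/topfin.png

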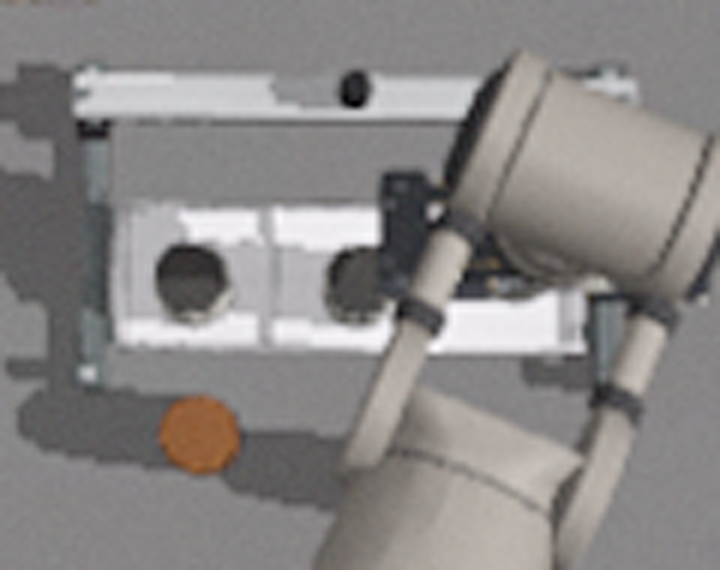

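Right pot hangs upright in the gripper (scene 325,205). The other two stand in their bays (235,420) and (285,355), the bar foot is still against the far block, and the brown and yellow pots have not moved. Handing in.

```bash
python3 -c "
from cell import robot
print(robot.hand_in())"
```

```text
the job is handed in; nothing more can be done
None
```

The job is done and handed in at about 26 s, with the heaviest pot, the right one, held up in the gripper. I gripped the knob and pushed the keeper bar about 0.109 m until the force rose to about 29 N at the far stop.

I then hefted the pots left to right, each lifted about 6 cm and stood back in its own bay. The measured weights were:

| Pot | Reading |
|---|---|
| Left | 2.0 N |
| Middle | 2.2 N |
| Right | 5.5 N |

I stood the right pot back too, then gripped it again and raised it 0.20 m.

- **Held pot:** it is upright and still, with a wrist reading of 5.9 N and the jaw opening steady at 53–54 mm. Its underside is about 20 cm above the rack floor.
- **Other pots:** the left and middle ones stand in their bays.
- **Keeper bar:** its foot rests against the far end block. Its position came from force and pictures only. The camera puts its travel at about 107 mm and the arm at 109 mm, which is within measuring error.
- **Bystanders:** the brown and yellow pots are unmoved. I did not check the pedal, tape roll and brush again in the final pictures, but the arm stayed well clear of them.

No check failed.

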